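# Bud vases by height beside the orchid

### The arm

A 6-joint arm with a two-finger parallel gripper is mounted at the origin on the work surface. World frame = base frame: x ahead of the robot, y to its left, z up, the work surface at z = 0. Lengths are in m, angles in rad, forces in N, time in s.
With the tool pointing down it reaches from about 0.225 to 0.875 m from the base axis. Payload 3.4 kg.
Tool frame: the origin (TCP) lies between the finger pads; the fingertips stand 11 mm ahead of it and the grasp point (between the pads) lies 8 mm behind it (tips_ahead is the distance from the TCP to the fingertips, in m); z points along the fingers, x is the direction in which the jaws open and shut, and the axes are right-handed (so a half turn about z gives the same grasp; the last joint's range is limited). The gripper opens to 85 mm and grips with 20 to 120 N. Pads are 22 mm wide; open, the fingers measure 114 mm over their backs; the gripper's body (76 mm by 85 mm) begins 54 mm behind the grasp point. The pads swing forward as they close: fully open they stand 13 mm farther back than shut.
Start: joints at [1.195, 0.276, 1.505, -0, 1.361, -0.121], TCP at [0.145, 0.556, 0.242] pointing down, gripper open.
Joint ranges: [-2.89, 2.89], [-0.75, 2.08], [0.22, 2.7], [-1.18, 4.32], [0.11, 2.71], [-2.7, 2.7]. Speed limits (rad/s): [2.57, 2.57, 3.14, 3.14, 3.14, 3.14].

### API

Orientations are given as a unit quaternion [w, x, y, z].
In Python, from rig import get_state, get_image, sign_off, masks_of, tips_ahead gives the robot as it stands.
- The arm moves only by the tool play_rows, never from a script. Its argument "series" is a list of rows, each an object of numbers: "fingers": the closure, from -1 (fully open) to 1 (shut); "dx", "dy", "dz": the shift along the world's x, y, z in mm; "turn": the turn about the world's z in rad. A call has 1 to 20 rows; each row shifts and turns the pose as measured when the row begins; what a row does not reach is not made up. A row lasts 1/12 s, in which the tool goes at most 41.7 mm and 7.16 degrees, less where a joint would pass 70% of its speed; a pose out of reach is approached as far as the arm can. A call with a gripper value outside its range is refused whole. The fingers move at their own pace and stop on an object; "squeeze" is the grip in N (left out, the last holds). Time passes only in rows, so rows that do not move let the fingers close. It gives the time, the measured TCP pose, the force and the opening at its end, in the units of the state.
- get_state(): the state, without advancing time (a new reading comes with each control period).
- get_image(name): name is "scene" or "top" or "wrist"; returns a dict with "pixels" (400x640x3 uint8, red, green, blue), "vfov" (degrees; the focal length in pixels is half the picture's height over the tangent of half this angle, whatever the lens; pixels are square), "cx", "cy" (the principal point, pixels), "rvec" (rotation vector, rad) and "tvec" (3), from world to camera coordinates, as OpenCV has them; the wrist camera has in their place "hand_eye" (4x4, takes a point from camera to tool coordinates, whose origin is the TCP and whose axes are the tool frame's). Camera axes: x right, y down, z forward; pixel columns grow to the right and rows downward; lengths in m; the calibration is good to about 2 mm. A picture is of the moment at which its call begins: read the wrist's pose just before it. There is no depth.
- sign_off(): hands the job in, once; it reports no verdict.
Trained networks look in a picture, given as the dict that the camera call returned (one of the last four; its "shot" number tells which), for a name from the list of things; names that differ only in an ending like _2 or _b are one class to them, and where a whole thing is asked for, a point or a joint stands for the part that bears it (a point fixed in the world has none). Each returns a list of dicts, best first, with "p" (0 to 1); they miss things now and then, are a little off and sometimes report something else, mostly with a low value. They report only what shows in the picture. A call takes as long as a camera call. They do not tell look-alikes from the thing itself.
- masks_of(picture, label): "region" (400x640 bool, what is visible of it) and "xy" ([column, row] in pixels, amid what is visible of it).
The state is a dict: "clock": time; "qpos": joint angles; "qd": joint speeds; "effort": joint torques, N m; "position": TCP position; "ee_rot": TCP orientation; "contact_force": force on the tool from outside, world axes, zero at the start; "moment": the same for the moment, N m; "width": finger opening in m.
Only numpy, scipy, OpenCV 4.12 (cv2) and the standard library are available. Lean on these libraries where they do the work, as an engineer would, in place of code of your own. Each camera call takes 0.05 s, during which the arm holds its last target. There are 200 camera calls.

### The job

Line the four white bud vases up by height on the row of cork coasters: one standing upright in the middle of each coaster, the tallest on the coaster next to the potted orchid and each next one shorter, away from it. Set each down gently rather than dropping it, do not tip any over, and leave the glass mug where it stands.

Things in the scene. Friction and masses are not known exactly. Their poses are not given: they have to be found in the camera images.
- vase_cone: tallest vase: slender white ceramic, body tapering evenly upward, 56 mm across near the foot; loose, stands upright, 155 mm tall in all. The top 36 mm is a straight round neck 26 mm in diameter (solid ceramic; the mouth is a dark disc on top), the place to grip from above. Foot 40 mm across. Origin: centre of the underside; z up along the vase. About 250 g
- vase_bottle: second tallest vase: white ceramic, straight-sided cylindrical body 52 mm across, like a bottle; loose, stands upright, 130 mm tall in all. The top 36 mm is a straight round neck 26 mm in diameter (solid ceramic; the mouth is a dark disc on top), the place to grip from above. Foot 40 mm across. Origin: centre of the underside; z up along the vase. About 200 g
- vase_pear: third tallest vase: white ceramic, pear-shaped body 57 mm across; loose, stands upright, 105 mm tall in all. The top 36 mm is a straight round neck 26 mm in diameter (solid ceramic; the mouth is a dark disc on top), the place to grip from above. Foot 40 mm across. Origin: centre of the underside; z up along the vase. About 160 g
- vase_ball: shortest vase: white ceramic, squat rounded body 55 mm across; loose, stands upright, 80 mm tall in all. The top 36 mm is a straight round neck 26 mm in diameter (solid ceramic; the mouth is a dark disc on top), the place to grip from above. Foot 40 mm across. Origin: centre of the underside; z up along the vase. About 120 g
- coaster_1: one of four identical round cork coasters, 74 mm across, 5 mm thick, fixed in a straight row about 105 mm apart on a long flat wooden board (105 x 700 x 12 mm); the number says nothing about its place in the row. Origin: centre of its underside, 12 mm above the desk, so its top is 5 mm above the origin
- coaster_2: one of four identical round cork coasters, 74 mm across, 5 mm thick, fixed in a straight row about 105 mm apart on a long flat wooden board (105 x 700 x 12 mm); the number says nothing about its place in the row. Origin: centre of its underside, 12 mm above the desk, so its top is 5 mm above the origin
- coaster_3: one of four identical round cork coasters, 74 mm across, 5 mm thick, fixed in a straight row about 105 mm apart on a long flat wooden board (105 x 700 x 12 mm); the number says nothing about its place in the row. Origin: centre of its underside, 12 mm above the desk, so its top is 5 mm above the origin
- coaster_4: one of four identical round cork coasters, 74 mm across, 5 mm thick, fixed in a straight row about 105 mm apart on a long flat wooden board (105 x 700 x 12 mm); the number says nothing about its place in the row. Origin: centre of its underside, 12 mm above the desk, so its top is 5 mm above the origin
- orchid: white orchid in a wicker pot 104 mm across and 80 mm high, fixed at one end or the other of the same board, in line with the row, its centre about 128 mm beyond the nearest coaster; the stem rises to 0.28 m above the board and arches, with the flowers, towards +x (a glass bottle stands at the other end). Origin: centre of its underside
- mug: empty clear glass mug, 76 mm across, 78 mm high, handle on its own +y side, standing loose among the vases. Origin: centre of its underside
Things that resemble listed ones, but are neither listed nor needed, are in the scene too. What is shaped like the vase_pear but blue is not meant. Leave any yellow look-alike of the vase_cone alone.

How it is judged:
By the outcome, as a careful person would: the job done as asked, in the order asked, and still so for the second after the job is handed in, with the robot touching nothing.
It also fails if it takes over 99 s, if anything falls off the work surface, if the arm or the gripper's body presses on something with over 40 N, if the wrist force passes 120 N, or if a joint passes its speed limit or range.

## Working session

There is one attempt and no reset: what is moved stays moved. The work goes in short steps, Python scripts to look and compute and a tool call to move; the robot and the scene stay as the last step left them, time stands still between calls to the robot, and variables do not carry over. Pictures are saved under pics/ and viewed, about 12 in all and at most 16, crops included, and the job is handed in when it is done.

Besides the shell and the picture viewer there is one more tool, called after "Call:" in YAML: its name, and indented under it one key for each argument. play_rows: Moves the arm, as the interface text tells. Its arguments: {"type":"object","properties":{"series":{"type":"array"},"squeeze":{"type":"number"}},"required":["series"]}

```bash
ls; mkdir -p pics; python3 - <<'E'
from rig import *
import cv2
for n in("scene","top"):
    d=get_image(n); cv2.imwrite(f"pics/{n}0.png",d["pixels"][:,:,::-1])
    print(n,{k:v for k,v in d.items() if k!="pixels"})
s=get_state();print(s)
print(tips_ahead)
E
```

```text
pics
scene {'vfov': 43.948827468376315, 'cx': 317.872529301575, 'cy': 204.61097244120515, 'rvec': array([ 1.7181118 ,  1.58115219, -0.76074846]), 'tvec': array([ 0.00180387, -0.27712487,  1.52330832]), 'shot': 1}
top {'vfov': 53.39197938813697, 'cx': 314.3039783904435, 'cy': 199.1440047042464, 'rvec': array([ 2.13542254, -2.1792078 ,  0.14952634]), 'tvec': array([-0.04435856,  0.54002548,  0.91449073]), 'shot': 2}
{'clock': 0.1, 'qpos': array([ 1.19501246e+00,  2.76542452e-01,  1.50597883e+00,  3.16550527e-05,
        1.36069486e+00, -1.20974558e-01]), 'qd': array([ 0.00065722, -0.00097176, -0.00180252,  0.00148591,  0.000678  ,
       -0.00056186]), 'effort': array([ 7.14490016e-04, -4.17697978e+01, -2.46404278e+01, -1.00229090e-04,
        5.71572280e-03, -6.15276875e-06]), 'position': array([0.14475485, 0.55603223, 0.24153113]), 'ee_rot': array([ 4.01969462e-04,  7.91222619e-01,  6.11527684e-01, -7.05395573e-04]), 'contact_force': array([0.63292647, 0.82713613, 0.57890947]), 'moment': array([0.02061213, 0.02910915, 0.02102939]), 'width': 0.08569178542178264}
0.011
```

View pics/scene0.png

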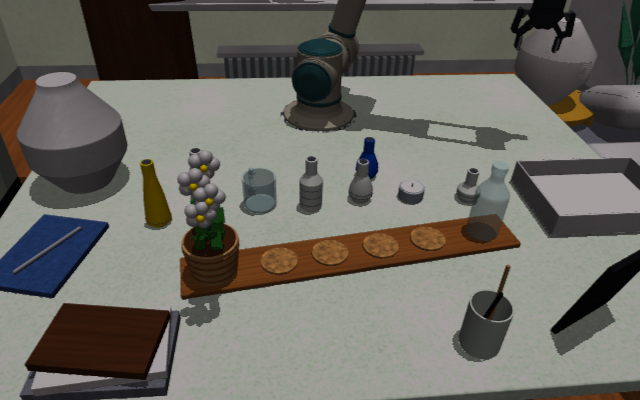

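View pics/top0.png

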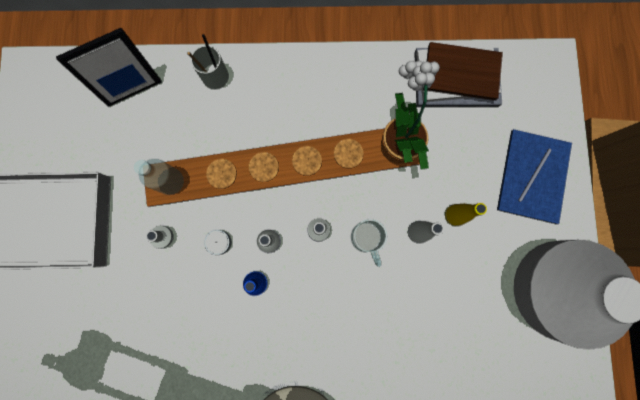

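Scene camera faces the robot; the orchid is at the −y end (scene 210,255; top 405,140), coasters in top at (349,152), (307,160), (263,166), (221,173). Vases in top: cone mouth near (437,228), bottle (319,229), pear (265,240), ball (152,236); mug (367,237), blue decoy (255,283), yellow decoy (462,213).

```bash
cat > h.py <<'E'
from rig import *
import numpy as np, cv2
def cam(d):
    f=200/np.tan(np.radians(d["vfov"])/2)
    K=np.array([[f,0,d["cx"]],[0,f,d["cy"]],[0,0,1.]]); R=cv2.Rodrigues(d["rvec"])[0]
    return K,R,np.asarray(d["tvec"])
def back(d,uv,z):
    K,R,t=cam(d); r=R.T@np.linalg.inv(K)@np.array([*uv,1.]); c=-R.T@t
    return c+r*(z-c[2])/r[2]
def proj(d,p):
    K,R,t=cam(d); return cv2.projectPoints(np.asarray(p,float).reshape(-1,3),d["rvec"],t,K,None)[0].reshape(-1,2)
E
python3 - <<'E'
from h import *
T=get_image("top");S=get_image("scene")
for n in("coaster_1","vase_cone","vase_bottle","vase_pear","vase_ball","mug","orchid"):
    for nm,d in(("top",T),("scene",S)):
        for m in masks_of(d,n):
            if m["p"]>.2:
                r=m["region"];ys,xs=np.nonzero(r)
                c=(xs.mean(),ys.mean())
                print(n,nm,round(m["p"],2),np.round(c,1),(xs.min(),xs.max(),ys.min(),ys.max()),len(xs), back(d,c,.017).round(3)[:2] if n=="coaster_1" else back(d,c,.04).round(3)[:2])
for i,(x0,y0,x1,y1,d) in enumerate([(140,215,460,300,T),(170,130,490,250,S)]):
    c=d["pixels"][y0:y1,x0:x1,::-1]; cv2.imwrite(f"pics/c{i}.png",cv2.resize(c,None,fx=2.5,fy=2.5,interpolation=cv2.INTER_CUBIC))
a=cv2.imread("pics/c0.png");b=cv2.imread("pics/c1.png");cv2.imwrite("pics/c.png",np.vstack([a,b]))
E
```

```text
coaster_1 top 0.92 [263.5 166.7] (np.int64(249), np.int64(278), np.int64(153), np.int64(181)) 668 [0.624 0.068]
coaster_1 top 0.74 [307.  160.7] (np.int64(293), np.int64(321), np.int64(147), np.int64(174)) 654 [ 0.637 -0.039]
coaster_1 top 0.65 [221.2 173.9] (np.int64(206), np.int64(236), np.int64(160), np.int64(188)) 697 [0.608 0.171]
coaster_1 top 0.63 [348.4 153.3] (np.int64(334), np.int64(363), np.int64(139), np.int64(168)) 683 [ 0.654 -0.142]
coaster_1 scene 0.82 [379.9 245.3] (np.int64(363), np.int64(397), np.int64(233), np.int64(257)) 694 [0.626 0.067]
coaster_1 scene 0.8 [278.1 260.5] (np.int64(260), np.int64(296), np.int64(247), np.int64(274)) 784 [ 0.656 -0.143]
coaster_1 scene 0.73 [329.2 252.3] (np.int64(312), np.int64(347), np.int64(240), np.int64(265)) 749 [ 0.64 -0.04]
coaster_1 scene 0.67 [426.8 238. ] (np.int64(410), np.int64(444), np.int64(227), np.int64(249)) 655 [0.61  0.171]
vase_cone top 0.97 [424.1 230.8] (np.int64(408), np.int64(443), np.int64(221), np.int64(243)) 595 [ 0.458 -0.312]
vase_cone top 0.7 [463.6 213.1] (np.int64(446), np.int64(486), np.int64(204),
[... 1036 characters left out ...]
4(181)) 684 [0.619 0.065]
vase_ball scene 0.76 [467.7 186.3] (np.int64(456), np.int64(478), np.int64(168), np.int64(202)) 496 [0.461 0.306]
vase_ball scene 0.43 [278.4 260.6] (np.int64(260), np.int64(297), np.int64(248), np.int64(274)) 784 [ 0.681 -0.143]
mug top 0.59 [369.5 238.1] (np.int64(351), np.int64(386), np.int64(220), np.int64(266)) 1028 [ 0.444 -0.183]
mug scene 0.71 [258.6 190.3] (np.int64(242), np.int64(275), np.int64(168), np.int64(213)) 1442 [ 0.447 -0.181]
orchid top 0.62 [409.6 118.1] (np.int64(381), np.int64(438), np.int64(61), np.int64(168)) 3174 [ 0.734 -0.293]
orchid scene 0.56 [206.6 223.9] (np.int64(177), np.int64(238), np.int64(149), np.int64(285)) 5433 [ 0.56  -0.288]
```

View pics/c.png

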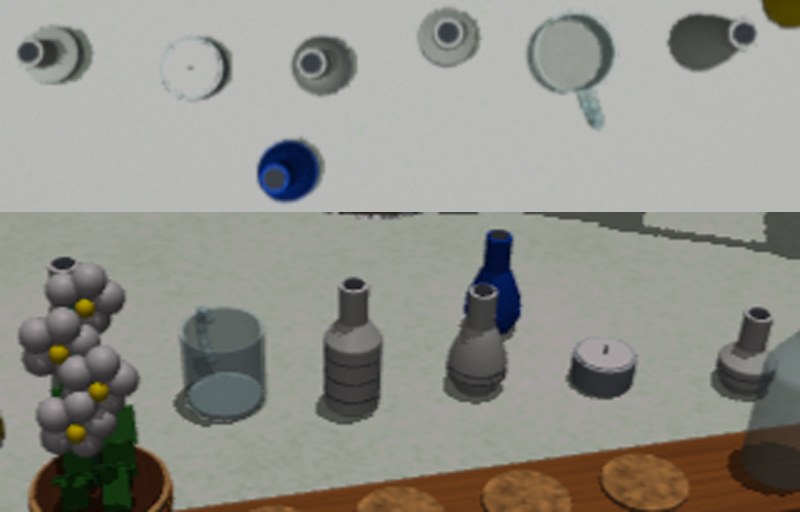

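Mouths in the crop (×2.5): top—ball (30,52), pear (311,62), bottle (448,33), cone (743,33); scene—cone (63,52), bottle (353,71), pear (483,78), ball (757,101) (rows minus 212). The white cone is partly hidden behind the orchid in the scene view.

```bash
python3 - <<'E'
from h import *
T=get_image("top");S=get_image("scene")
P=dict(cone=((743,33),(63,52),.155),bottle=((448,33),(353,71),.13),pear=((311,62),(483,78),.105),ball=((30,52),(757,101),.08))
for n,(a,b,h) in P.items():
    a=(np.array(a)+.5)/2.5-.5+[140,215]; b=(np.array(b)+.5)/2.5-.5+[170,130]
    # refine in top: dark disc centroid
    g=cv2.cvtColor(T["pixels"],cv2.COLOR_RGB2GRAY).astype(float)
    x,y=np.round(a).astype(int); w=g[y-7:y+8,x-7:x+8]
    p=back(T,a,h); th=np.linspace(0,7,13)[:12]
    print(n,a.round(1),p.round(4),back(S,b,h).round(4))
c=np.array([back(d,uv,.017)[:2] for d,uv in [(T,u) for u in [(348.4,153.3),(307,160.7),(263.5,166.7),(221.2,173.9)]]])
c2=np.array([back(S,u,.017)[:2] for u in [(278.1,260.5),(329.2,252.3),(379.9,245.3),(426.8,238)]])
m=(c+c2)/2; k=np.arange(4); 
fit=np.array([np.polyval(np.polyfit(k,m[:,i],1),k) for i in(0,1)]).T
print(c.round(4),c2.round(4),fit.round(4),np.linalg.norm(fit[1]-fit[0]))
from scipy.spatial.transform import Rotation as R
q=get_state()["ee_rot"];print(R.from_quat(q[[1,2,3,0]]).as_matrix().round(3))
E
```

```text
cone [436.9 227.9] [ 0.4583 -0.3067  0.155 ] [ 0.4564 -0.3081  0.155 ]
bottle [318.9 227.9] [ 0.4647 -0.0629  0.13  ] [ 0.4602 -0.0637  0.13  ]
pear [264.1 239.5] [0.4433 0.0567 0.105 ] [0.4386 0.0561 0.105 ]
ball [151.7 235.5] [0.4582 0.3114 0.08  ] [0.4532 0.3118 0.08  ]
[[ 0.6542 -0.1422]
 [ 0.6374 -0.0394]
 [ 0.6244  0.0678]
 [ 0.6084  0.1715]] [[ 0.6563 -0.1435]
 [ 0.6396 -0.0399]
 [ 0.6258  0.0671]
 [ 0.6098  0.1707]] [[ 0.6548 -0.1433]
 [ 0.6396 -0.0384]
 [ 0.6244  0.0665]
 [ 0.6092  0.1714]] 0.10599066397188601
[[ 0.252  0.968  0.   ]
 [ 0.968 -0.252  0.   ]
 [ 0.    -0.    -1.   ]]
```

Both views agree within 5 mm. Heading over the ball first, with the jaws turned across the row.

Call:
play_rows:
  series:
    - {"fingers": -1, "dx": 31, "dy": -24.5, "dz": 0, "turn": -0.117}
    - {"fingers": -1, "dx": 31, "dy": -24.5, "dz": 0, "turn": -0.117}
    - {"fingers": -1, "dx": 31, "dy": -24.5, "dz": 0, "turn": -0.117}
    - {"fingers": -1, "dx": 31, "dy": -24.5, "dz": 0, "turn": -0.117}
    - {"fingers": -1, "dx": 31, "dy": -24.5, "dz": 0, "turn": -0.117}
    - {"fingers": -1, "dx": 31, "dy": -24.5, "dz": 0, "turn": -0.117}
    - {"fingers": -1, "dx": 31, "dy": -24.5, "dz": 0, "turn": -0.117}
    - {"fingers": -1, "dx": 31, "dy": -24.5, "dz": 0, "turn": -0.117}
    - {"fingers": -1, "dx": 31, "dy": -24.5, "dz": 0, "turn": -0.117}
    - {"fingers": -1, "dx": 31, "dy": -24.5, "dz": 0, "turn": -0.117}
    - {"fingers": -1, "dx": 0, "dy": 0, "dz": 0, "turn": 0}
    - {"fingers": -1, "dx": 0, "dy": 0, "dz": 0, "turn": 0}
  squeeze: 40

```text
clock: 2.0
position: [0.4661, 0.3001, 0.2431]
ee_rot: [-0.002, 0.999, 0.047, 0.005]
contact_force: [-1.0, 0.1, -0.1]
width: 0.0855
```

```bash
cat >> h.py <<'E'
from scipy.spatial.transform import Rotation as Rot
def wrist(name=None):
    s=get_state(); d=get_image("wrist")
    X=np.eye(4);X[:3,:3]=Rot.from_quat(s["ee_rot"][[1,2,3,0]]).as_matrix();X[:3,3]=s["position"]
    W=np.linalg.inv(X@d["hand_eye"]); d["rvec"]=cv2.Rodrigues(W[:3,:3])[0];d["tvec"]=W[:3,3]
    if name: cv2.imwrite(name,d["pixels"][:,:,::-1])
    return s,d
E
python3 - <<'E'
from h import *
s,d=wrist("pics/w0.png")
print(s["position"],s["qpos"].round(2),d["hand_eye"].round(3))
print(proj(d,[[.456,.3115,.08],[.609,.171,.017]]).round(1))
for n in("vase_ball","coaster_1"):
  for m in masks_of(d,n):
    ys,xs=np.nonzero(m["region"]);print(n,m["p"],xs.mean(),ys.mean(),xs.min(),xs.max(),ys.min(),ys.max())
E
```

```text
[0.46609005 0.30006785 0.24305763] [ 0.45  0.24  1.56 -0.    1.34  0.35] [[ 1.    -0.001  0.001  0.001]
 [ 0.     0.957  0.292 -0.073]
 [-0.001 -0.292  0.957 -0.131]
 [ 0.     0.     0.     1.   ]]
[[313.4 174.7]
 [419.4 277.7]]
vase_ball 0.84 317.43837209302325 164.97151162790698 294 340 141 188
coaster_1 0.98 409.8626482213439 337.44071146245057 393 429 319 360
coaster_1 0.91 409.18728323699423 273.90404624277454 393 445 251 300
```

View pics/w0.png

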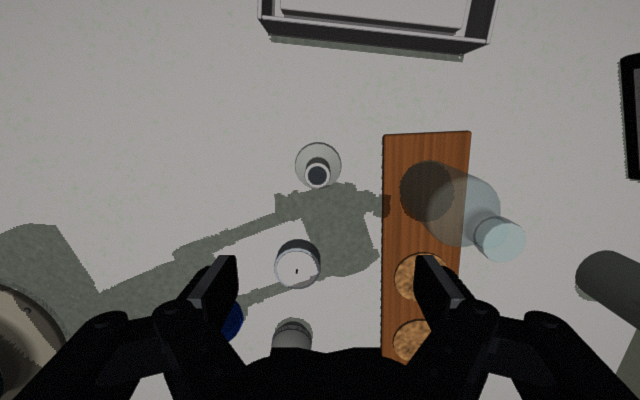

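Mouth at (317.5,176), coaster at right partly hidden by the finger. Compute the ball's position.

```bash
python3 - <<'E'
from h import *
s,d=wrist()
print(s["position"],back(d,(317.5,176),.08))
# dark-disc fit
g=cv2.cvtColor(d["pixels"],cv2.COLOR_RGB2GRAY)[164:188,305:330]
n,l,st,c=cv2.connectedComponentsWithStats((g<90).astype(np.uint8));print(st,c+[305,164])
E
```

```text
[0.46435731 0.30175063 0.24313322] [0.458337   0.31225712 0.08      ]
[[  0   0  25  24 270]
 [  2   0  10   7  24]
 [ 14   0  11   6  26]
 [  4   4  19  19 271]
 [ 21  21   4   3   9]] [[315.18148148 175.70740741]
 [310.08333333 165.79166667]
 [325.92307692 165.38461538]
 [318.20664207 176.76752768]
 [327.88888889 186.22222222]]
```

Call:
play_rows:
  series:
    - {"fingers": -1, "dx": -3, "dy": 5, "dz": -15, "turn": 0.025}
    - {"fingers": -1, "dx": -3, "dy": 5, "dz": -25, "turn": 0.025}
    - {"fingers": -1, "dx": 0, "dy": 0, "dz": -25, "turn": 0}
    - {"fingers": -1, "dx": 0, "dy": 0, "dz": -25, "turn": 0}
    - {"fingers": -1, "dx": 0, "dy": 0, "dz": -10, "turn": 0}
    - {"fingers": -1, "dx": 0, "dy": 0, "dz": 0, "turn": 0}
    - {"fingers": -1, "dx": 0, "dy": 0, "dz": 0, "turn": 0}

```text
clock: 2.78
position: [0.449, 0.3216, 0.1428]
ee_rot: [-0.005, 0.996, 0.085, 0.007]
contact_force: [1.0, 1.0, -0.4]
width: 0.085
```

Call:
play_rows:
  series:
    - {"fingers": -1}
    - {"fingers": -1}

```text
invalid input at $.series[0]: expected keys fingers, dx, dy, dz, turn
```

Call:
play_rows:
  series:
    - {"fingers": -1, "dx": 0, "dy": 0, "dz": 0, "turn": 0}
    - {"fingers": -1, "dx": 0, "dy": 0, "dz": 0, "turn": 0}

```text
clock: 2.95
position: [0.4482, 0.3233, 0.1442]
ee_rot: [-0.005, 0.996, 0.087, 0.008]
contact_force: [1.6, 0.3, -0.2]
width: 0.0855
```

```bash
python3 - <<'E'
from h import *
s=get_state();print(s["position"],s["qd"].round(3),s["clock"])
E
```

```text
[0.44821509 0.32332318 0.14416068] [ 0.014 -0.012 -0.011  0.001  0.006 -0.002] 2.95
```

Call:
play_rows:
  series:
    - {"fingers": -1, "dx": 5, "dy": -5, "dz": 0, "turn": 0}
    - {"fingers": -1, "dx": 3, "dy": -4, "dz": 0, "turn": 0}
    - {"fingers": -1, "dx": 0, "dy": 0, "dz": -10, "turn": 0}
    - {"fingers": -1, "dx": 0, "dy": 0, "dz": -10, "turn": 0}
    - {"fingers": -1, "dx": 0, "dy": 0, "dz": 0, "turn": 0}
    - {"fingers": -1, "dx": 0, "dy": 0, "dz": 0, "turn": 0}
    - {"fingers": -1, "dx": 0, "dy": 0, "dz": 0, "turn": 0}

```text
clock: 3.53
position: [0.4593, 0.314, 0.1255]
ee_rot: [-0.006, 0.996, 0.087, 0.011]
contact_force: [0.0, 0.4, -0.6]
width: 0.0854
```

Call:
play_rows:
  series:
    - {"fingers": -1, "dx": 0, "dy": -1, "dz": -14, "turn": 0}
    - {"fingers": -1, "dx": 0, "dy": -1, "dz": -16, "turn": 0}
    - {"fingers": -1, "dx": 0, "dy": 0, "dz": -16, "turn": 0}
    - {"fingers": -1, "dx": 0, "dy": 0, "dz": -12, "turn": 0}
    - {"fingers": -1, "dx": 0, "dy": 0, "dz": -6, "turn": 0}
    - {"fingers": -1, "dx": 0, "dy": 0, "dz": 0, "turn": 0}
    - {"fingers": -1, "dx": 0, "dy": 0, "dz": 0, "turn": 0}
    - {"fingers": -1, "dx": 0, "dy": 0, "dz": 0, "turn": 0}

```text
clock: 4.2
position: [0.4608, 0.3128, 0.0607]
ee_rot: [-0.007, 0.996, 0.087, 0.013]
contact_force: [-0.5, -0.1, 0.5]
width: 0.0854
```

Call:
play_rows:
  series:
    - {"fingers": 1, "dx": 0, "dy": 0, "dz": 0, "turn": 0}
    - {"fingers": 1, "dx": 0, "dy": 0, "dz": 0, "turn": 0}
    - {"fingers": 1, "dx": 0, "dy": 0, "dz": 0, "turn": 0}
    - {"fingers": 1, "dx": 0, "dy": 0, "dz": 0, "turn": 0}
    - {"fingers": 1, "dx": 0, "dy": 0, "dz": 0, "turn": 0}
    - {"fingers": 1, "dx": 0, "dy": 0, "dz": 0, "turn": 0}
  squeeze: 40

```text
clock: 4.7
position: [0.4619, 0.3137, 0.0643]
ee_rot: [-0.008, 0.996, 0.087, 0.015]
contact_force: [-1.7, -0.4, 1.4]
width: 0.0249
```

Call:
play_rows:
  series:
    - {"fingers": 1, "dx": 0, "dy": 0, "dz": 20, "turn": 0}
    - {"fingers": 1, "dx": 0, "dy": 0, "dz": 35, "turn": 0}
    - {"fingers": 1, "dx": 0, "dy": -20, "dz": 20, "turn": 0}
    - {"fingers": 1, "dx": 0, "dy": -33, "dz": 0, "turn": 0}
    - {"fingers": 1, "dx": 25, "dy": -30, "dz": 0, "turn": 0}
    - {"fingers": 1, "dx": 33, "dy": -25, "dz": 0, "turn": 0}
    - {"fingers": 1, "dx": 33, "dy": -18, "dz": 0, "turn": 0}
    - {"fingers": 1, "dx": 25, "dy": -6, "dz": 0, "turn": 0}
    - {"fingers": 1, "dx": 12, "dy": 0, "dz": 0, "turn": 0}
    - {"fingers": 1, "dx": 0, "dy": 0, "dz": 0, "turn": 0}

```text
clock: 5.53
position: [0.5919, 0.1743, 0.1425]
ee_rot: [-0.007, 0.996, 0.089, 0.015]
contact_force: [-0.1, -0.6, -0.9]
width: 0.0252
```

```bash
python3 - <<'E'
from h import *
s,d=wrist("pics/w1.png");print(s["position"],s["ee_rot"].round(4),s["qd"].round(3),s["effort"].round(2),s["contact_force"].round(1))
print(proj(d,[[.609,.171,.017]]).round(1))
for m in masks_of(d,"coaster_1"):
    ys,xs=np.nonzero(m["region"]);print(m["p"],xs.mean(),ys.mean(),xs.min(),xs.max(),ys.min(),ys.max())
E
```

```text
[0.59193167 0.17433537 0.14245397] [-0.0073  0.9959  0.0887  0.0154] [-0.022  0.001  0.014 -0.002  0.018 -0.003] [-3.800e-01 -4.647e+01 -2.287e+01  1.000e-02 -1.400e-01 -4.000e-02] [-0.1 -0.6 -0.9]
[[337.9 204.6]]
0.8 330.1785967399008 319.6187101346563 299 359 299 336
0.67 348.1371473354232 188.30721003134795 301 381 164 229
```

View pics/w1.png

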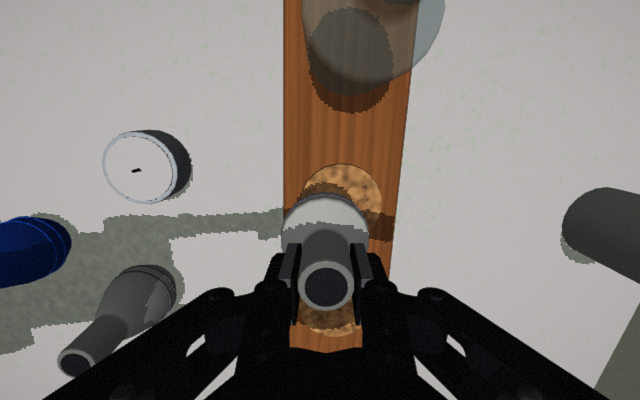

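Image: ball held upright-ish, coaster D peeking out centred ~ (341,203), matching the prediction (338,205). Lowering.

Call:
play_rows:
  series:
    - {"fingers": 1, "dx": 8, "dy": -1, "dz": -8, "turn": 0}
    - {"fingers": 1, "dx": 6, "dy": -1, "dz": -12, "turn": 0}
    - {"fingers": 1, "dx": 0, "dy": 0, "dz": -14, "turn": 0}
    - {"fingers": 1, "dx": 0, "dy": 0, "dz": -10, "turn": 0}
    - {"fingers": 1, "dx": 0, "dy": 0, "dz": -5, "turn": 0}
    - {"fingers": 1, "dx": 0, "dy": 0, "dz": 0, "turn": 0}

```text
clock: 6.13
position: [0.5971, 0.1757, 0.0873]
ee_rot: [-0.008, 0.996, 0.092, 0.01]
contact_force: [1.0, -0.3, -0.8]
width: 0.0251
```

Call:
play_rows:
  series:
    - {"fingers": 1, "dx": 6, "dy": -2, "dz": 0, "turn": 0}
    - {"fingers": 1, "dx": 4, "dy": -1, "dz": 0, "turn": 0}
    - {"fingers": 1, "dx": 0, "dy": 0, "dz": -2, "turn": 0}
    - {"fingers": 1, "dx": 0, "dy": 0, "dz": -2, "turn": 0}
    - {"fingers": 1, "dx": 0, "dy": 0, "dz": -2, "turn": 0}

```text
clock: 6.55
position: [0.6088, 0.1732, 0.0819]
ee_rot: [-0.008, 0.996, 0.093, 0.011]
contact_force: [1.1, 0.1, -0.2]
width: 0.025
```

Call:
play_rows:
  series:
    - {"fingers": 1, "dx": 0, "dy": -1.5, "dz": -1.5, "turn": 0}
    - {"fingers": 1, "dx": 0, "dy": 0, "dz": -1.5, "turn": 0}
    - {"fingers": 1, "dx": 0, "dy": 0, "dz": -1.5, "turn": 0}

```text
clock: 6.8
position: [0.609, 0.1728, 0.0811]
ee_rot: [-0.009, 0.996, 0.092, 0.012]
contact_force: [-2.0, -0.7, 7.5]
width: 0.0247
```

Contact (7.5 N up). Release and rise.

Call:
play_rows:
  series:
    - {"fingers": 0.3, "dx": 0, "dy": 0, "dz": 0, "turn": 0}
    - {"fingers": -0.3, "dx": 0, "dy": 0, "dz": 0, "turn": 0}
    - {"fingers": -0.6, "dx": 0, "dy": 0, "dz": 0, "turn": 0}
    - {"fingers": -1, "dx": 0, "dy": 0, "dz": 5, "turn": 0}
    - {"fingers": -1, "dx": 0, "dy": 0, "dz": 20, "turn": 0}
    - {"fingers": -1, "dx": 0, "dy": 0, "dz": 35, "turn": 0}
    - {"fingers": -1, "dx": 0, "dy": 0, "dz": 35, "turn": 0}
    - {"fingers": -1, "dx": -10, "dy": 0, "dz": 30, "turn": 0}
    - {"fingers": -1, "dx": -10, "dy": -20, "dz": 20, "turn": 0}
    - {"fingers": -1, "dx": -20, "dy": -30, "dz": 10, "turn": 0}

```text
clock: 7.63
position: [0.5687, 0.1249, 0.2399]
ee_rot: [-0.01, 0.995, 0.094, 0.011]
contact_force: [1.1, -0.3, -0.3]
width: 0.0853
```

```bash
python3 - <<'E'
from h import *
s=get_state();print(s["position"],s["ee_rot"].round(4),s["width"])
T=get_image("top");S=get_image("scene")
a=T["pixels"][130:260,140:460,::-1];b=S["pixels"][130:280,170:490,::-1]
cv2.imwrite("pics/p1.png",cv2.resize(np.vstack([a,b]),None,fx=2.1,fy=2.1,interpolation=cv2.INTER_CUBIC))
E
```

```text
[0.56874577 0.12492047 0.2399078 ] [-0.01    0.9954  0.0944  0.0109] 0.08527440535972505
```

View pics/p1.png

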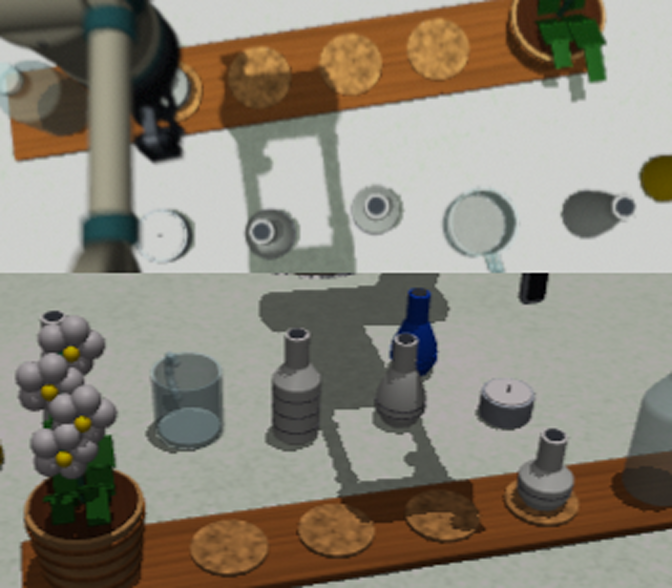

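Ball stands upright and centred on the coaster farthest from the orchid. Now the cone.

Call:
play_rows:
  series:
    - {"fingers": -1, "dx": -5, "dy": -35, "dz": 0, "turn": 0}
    - {"fingers": -1, "dx": -10, "dy": -39, "dz": 0, "turn": 0}
    - {"fingers": -1, "dx": -10, "dy": -39, "dz": 0, "turn": 0}
    - {"fingers": -1, "dx": -10, "dy": -39, "dz": 0, "turn": 0}
    - {"fingers": -1, "dx": -10, "dy": -39, "dz": 0, "turn": 0}
    - {"fingers": -1, "dx": -10, "dy": -39, "dz": 0, "turn": 0}
    - {"fingers": -1, "dx": -10, "dy": -39, "dz": 0, "turn": 0}
    - {"fingers": -1, "dx": -10, "dy": -39, "dz": 0, "turn": 0}
    - {"fingers": -1, "dx": -10, "dy": -39, "dz": 0, "turn": 0}
    - {"fingers": -1, "dx": -10, "dy": -30, "dz": 0, "turn": 0}
    - {"fingers": -1, "dx": -7, "dy": -18, "dz": 0, "turn": 0}
    - {"fingers": -1, "dx": 0, "dy": -6, "dz": 0, "turn": 0}
    - {"fingers": -1, "dx": 0, "dy": 0, "dz": 0, "turn": 0}
    - {"fingers": -1, "dx": 0, "dy": 0, "dz": 0, "turn": 0}

```text
clock: 8.9
position: [0.4582, -0.2943, 0.2393]
ee_rot: [-0.011, 0.996, 0.092, 0.013]
contact_force: [0.4, 1.0, 0.1]
width: 0.0856
```

```bash
python3 - <<'E'
from h import *
s,d=wrist("pics/w2.png");print(s["position"],s["ee_rot"].round(4),s["qd"].round(3))
print(proj(d,[[.4573,-.3075,.155],[.6548,-.143,.017]]).round(1))
E
```

```text
[ 0.45817383 -0.29431403  0.23928978] [-0.0107  0.9956  0.0923  0.0127] [-0.003  0.01  -0.001  0.011 -0.004  0.005]
[[316.9 229.1]
 [517.1  77.1]]
```

View pics/w2.png

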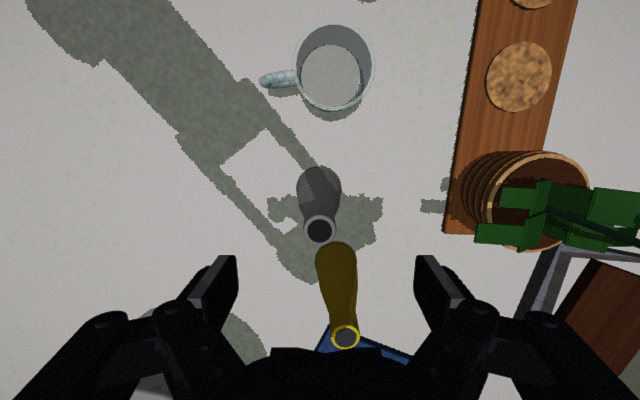

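Cone mouth at (319.5,230.5), prediction (317,229): x≈0.459. Coaster A at (518.5,77) matches. Descend.

Call:
play_rows:
  series:
    - {"fingers": -1, "dx": 0, "dy": -6, "dz": 0, "turn": 0}
    - {"fingers": -1, "dx": 0, "dy": -5, "dz": -10, "turn": 0}
    - {"fingers": -1, "dx": 0, "dy": -1, "dz": -15, "turn": 0}
    - {"fingers": -1, "dx": 0, "dy": 0, "dz": -10, "turn": 0}
    - {"fingers": -1, "dx": 0, "dy": 0, "dz": -5, "turn": 0}
    - {"fingers": -1, "dx": 0, "dy": 0, "dz": 0, "turn": 0}

```text
clock: 9.45
position: [0.4614, -0.3012, 0.1965]
ee_rot: [-0.011, 0.995, 0.098, 0.014]
contact_force: [-0.3, 0.3, 0.4]
width: 0.0852
```

Call:
play_rows:
  series:
    - {"fingers": -1, "dx": -2, "dy": -5, "dz": -4, "turn": -0.02}
    - {"fingers": -1, "dx": -1, "dy": -2, "dz": -10, "turn": -0.02}
    - {"fingers": -1, "dx": 0, "dy": 0, "dz": -16, "turn": 0}
    - {"fingers": -1, "dx": 0, "dy": 0, "dz": -12, "turn": 0}
    - {"fingers": -1, "dx": 0, "dy": 0, "dz": -5, "turn": 0}
    - {"fingers": -1, "dx": 0, "dy": 0, "dz": 0, "turn": 0}

```text
clock: 9.95
position: [0.4592, -0.3091, 0.147]
ee_rot: [-0.009, 0.997, 0.075, 0.015]
contact_force: [-0.2, -0.8, 0.3]
width: 0.0852
```

Call:
play_rows:
  series:
    - {"fingers": -1, "dx": 0, "dy": 0, "dz": -8, "turn": 0}
    - {"fingers": -1, "dx": 0, "dy": 0, "dz": -6, "turn": 0}
    - {"fingers": 1, "dx": 0, "dy": 0, "dz": -1, "turn": 0}
    - {"fingers": 1, "dx": 0, "dy": 0, "dz": -0.5, "turn": 0}
    - {"fingers": 1, "dx": 0, "dy": 0, "dz": -0.5, "turn": 0}
    - {"fingers": 1, "dx": 0, "dy": 0, "dz": -0.5, "turn": 0}
    - {"fingers": 1, "dx": 0, "dy": 0, "dz": -0.5, "turn": 0}
    - {"fingers": 1, "dx": 0, "dy": 0, "dz": -0.5, "turn": 0}

```text
clock: 10.62
position: [0.4595, -0.3107, 0.1303]
ee_rot: [-0.008, 0.997, 0.075, 0.016]
contact_force: [-1.6, 0.6, 5.2]
width: 0.0251
```

Call:
play_rows:
  series:
    - {"fingers": 1, "dx": 0, "dy": 0, "dz": 20, "turn": 0}
    - {"fingers": 1, "dx": 0, "dy": 0, "dz": 35, "turn": 0}
    - {"fingers": 1, "dx": 0, "dy": 0, "dz": 35, "turn": 0.02}
    - {"fingers": 1, "dx": 0, "dy": 15, "dz": 20, "turn": 0.02}
    - {"fingers": 1, "dx": 0, "dy": 30, "dz": 8, "turn": 0}
    - {"fingers": 1, "dx": 15, "dy": 33, "dz": 0, "turn": 0}
    - {"fingers": 1, "dx": 25, "dy": 28, "dz": 0, "turn": 0}
    - {"fingers": 1, "dx": 30, "dy": 25, "dz": 0, "turn": 0}
    - {"fingers": 1, "dx": 33, "dy": 15, "dz": 0, "turn": 0}
    - {"fingers": 1, "dx": 33, "dy": 7, "dz": 0, "turn": 0}
    - {"fingers": 1, "dx": 25, "dy": 0, "dz": 0, "turn": 0}
    - {"fingers": 1, "dx": 12, "dy": 0, "dz": 0, "turn": 0}
    - {"fingers": 1, "dx": 5, "dy": 0, "dz": 0, "turn": 0}
    - {"fingers": 1, "dx": 0, "dy": 0, "dz": 0, "turn": 0}

```text
clock: 11.78
position: [0.6415, -0.1449, 0.2489]
ee_rot: [-0.011, 0.995, 0.094, 0.015]
contact_force: [-0.6, -0.5, -2.4]
width: 0.0248
```

```bash
python3 - <<'E'
from h import *
s,d=wrist("pics/w3.png");print(s["position"],s["ee_rot"].round(4),s["qd"].round(3),s["contact_force"])
print(proj(d,[[.6548,-.143,.017],[.6548,-.143+.037,.017]]).round(1))
S=get_image("scene");cv2.imwrite("pics/s3.png",cv2.resize(S["pixels"][60:310,150:470,::-1],None,fx=1.25,fy=1.25))
a=cv2.imread("pics/w3.png");b=cv2.imread("pics/s3.png")
o=np.zeros((600,800,3),np.uint8);o[:600,:400]=a[:,200:466][:600].repeat(1,0)[:1].repeat(600,0)[:, :1]*0
o[:400,:400]=a[:,120:520];o[:b.shape[0],400:]=b
cv2.imwrite("pics/m3.png",o[:400])
E
```

```text
[ 0.64153031 -0.14486387  0.24886068] [-0.0113  0.9954  0.0943  0.0146] [ 0.008  0.011  0.009 -0.005  0.01  -0.001] [-0.62776753 -0.48811905 -2.38273702]
[[329.5 176.8]
 [335.4 146.9]]
```

View pics/m3.png

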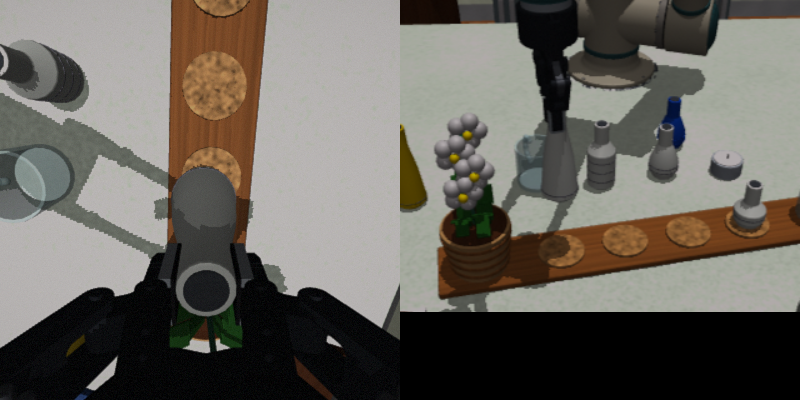

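Call:
play_rows:
  series:
    - {"fingers": 1, "dx": 4, "dy": -1, "dz": -5, "turn": 0}
    - {"fingers": 1, "dx": 4, "dy": -1, "dz": -12, "turn": 0}
    - {"fingers": 1, "dx": 0, "dy": 0, "dz": -20, "turn": 0}
    - {"fingers": 1, "dx": 0, "dy": 0, "dz": -20, "turn": 0}
    - {"fingers": 1, "dx": 0, "dy": 0, "dz": -15, "turn": 0}
    - {"fingers": 1, "dx": 0, "dy": 0, "dz": -8, "turn": 0}
    - {"fingers": 1, "dx": 0, "dy": 0, "dz": -2, "turn": 0}
    - {"fingers": 1, "dx": 0, "dy": 0, "dz": 0, "turn": 0}

```text
clock: 12.55
position: [0.6417, -0.1506, 0.1616]
ee_rot: [-0.011, 0.996, 0.091, 0.013]
contact_force: [-0.9, -0.1, -1.9]
width: 0.0244
```

```bash
python3 - <<'E'
from h import *
s=get_state();p=s["position"];print(p,s["ee_rot"].round(4))
S=get_image("scene")
print("coaster A px",proj(S,[[.6548,-.143,.017]]).round(1))
for m in masks_of(S,"vase_cone"):
    r=m["region"];ys,xs=np.nonzero(r);print(m["p"],xs.min(),xs.max(),ys.min(),ys.max())
    if xs.mean()>200:
        for y in range(ys.min(),ys.max()+1,5): q=np.nonzero(r[y])[0];print(y,q.min(),q.max(),(q.min()+q.max())/2)
        q=np.nonzero(r[ys.max()])[0];print(ys.max(),q.min(),q.max())
zb=p[2]-.1305
for t in ((p[0],p[1]),(p[0]+.004,p[1]+.004)): print(zb,proj(S,[[*t,zb],[*t,zb+.1]]).round(1))
E
```

```text
[ 0.64167295 -0.1506421   0.16164587] [-0.0111  0.9958  0.0905  0.0126]
coaster A px [[278.3 260. ]]
0.82 141 171 160 226
0.8 262 289 206 256
206 280 280 280.0
211 265 282 273.5
216 264 284 274.0
221 263 285 274.0
226 263 286 274.5
231 263 287 275.0
236 262 288 275.0
241 262 288 275.0
246 262 289 275.5
251 263 287 275.0
256 271 278 274.5
256 271 278
0.031145874367070114 [[274.1 250.4]
 [272.5 210.5]]
0.031145874367070114 [[276.2 251.6]
 [274.7 211.8]]
```

Call:
play_rows:
  series:
    - {"fingers": 1, "dx": 5, "dy": 2.5, "dz": 0, "turn": 0}
    - {"fingers": 1, "dx": 4, "dy": 2, "dz": -3, "turn": 0}
    - {"fingers": 1, "dx": 0, "dy": 0, "dz": -3, "turn": 0}
    - {"fingers": 1, "dx": 0, "dy": 0, "dz": -1, "turn": 0}
    - {"fingers": 1, "dx": 0, "dy": 0, "dz": 0, "turn": 0}

```text
clock: 13.07
position: [0.6553, -0.1464, 0.1595]
ee_rot: [-0.009, 0.996, 0.091, 0.018]
contact_force: [-0.1, 0.0, -3.0]
width: 0.0249
```

```bash
python3 - <<'E'
from h import *
s=get_state();p=s["position"];print(p,s["ee_rot"].round(4))
S=get_image("scene")
for m in masks_of(S,"vase_cone"):
    r=m["region"];ys,xs=np.nonzero(r)
    if xs.mean()>200:
        for y in range(ys.max()-25,ys.max()+1,5): q=np.nonzero(r[y])[0];print(y,q.min(),q.max(),(q.min()+q.max())/2)
zb=p[2]-.1305
for x in(0,.004): print(proj(S,[[p[0]+x,p[1],zb],[p[0]+x+.02,p[1],zb]]).round(1))
E
```

```text
[ 0.65529275 -0.14639061  0.15948827] [-0.0091  0.9957  0.0908  0.0177]
237 265 289 277.0
242 264 290 277.0
247 264 291 277.5
252 264 291 277.5
257 266 289 277.5
262 274 281 277.5
240 323 336 329.5
245 314 344 329.0
250 312 347 329.5
255 312 347 329.5
260 315 343 329.0
265 326 334 330.0
[[276.5 255.8]
 [276.7 262.8]]
[[276.5 257.2]
 [276.8 264.3]]
```

Call:
play_rows:
  series:
    - {"fingers": 1, "dx": -1.5, "dy": 1, "dz": -3, "turn": 0}
    - {"fingers": 1, "dx": -0.5, "dy": 0, "dz": -4, "turn": 0}
    - {"fingers": 1, "dx": 0, "dy": 0, "dz": -3, "turn": 0}
    - {"fingers": 1, "dx": 0, "dy": 0, "dz": -1.5, "turn": 0}
    - {"fingers": 1, "dx": 0, "dy": 0, "dz": -1.5, "turn": 0}

```text
clock: 13.58
position: [0.6533, -0.1457, 0.1476]
ee_rot: [-0.008, 0.996, 0.091, 0.019]
contact_force: [-0.7, 0.2, 13.7]
width: 0.0253
```

Call:
play_rows:
  series:
    - {"fingers": 0.35, "dx": 0, "dy": 0, "dz": 0, "turn": 0}
    - {"fingers": 0.2, "dx": 0, "dy": 0, "dz": 0, "turn": 0}
    - {"fingers": -0.2, "dx": 0, "dy": 0, "dz": 0, "turn": 0}
    - {"fingers": -0.6, "dx": 0, "dy": 0, "dz": 0, "turn": 0}
    - {"fingers": -1, "dx": 0, "dy": 0, "dz": 4, "turn": 0}
    - {"fingers": -1, "dx": 0, "dy": 0, "dz": 20, "turn": 0}
    - {"fingers": -1, "dx": 0, "dy": 0, "dz": 35, "turn": 0}
    - {"fingers": -1, "dx": 0, "dy": 0, "dz": 30, "turn": 0}
    - {"fingers": -1, "dx": -15, "dy": 0, "dz": 10, "turn": 0}
    - {"fingers": -1, "dx": -30, "dy": 10, "dz": 0, "turn": 0}
    - {"fingers": -1, "dx": -35, "dy": 10, "dz": 0, "turn": 0}
    - {"fingers": -1, "dx": -35, "dy": 15, "dz": 0, "turn": 0}
    - {"fingers": -1, "dx": -35, "dy": 20, "dz": 0, "turn": 0}
    - {"fingers": -1, "dx": -20, "dy": 15, "dz": 0, "turn": 0}
    - {"fingers": -1, "dx": -5, "dy": 5, "dz": 0, "turn": 0}
    - {"fingers": -1, "dx": 0, "dy": 0, "dz": 0, "turn": 0}

```text
clock: 14.92
position: [0.4726, -0.0696, 0.2532]
ee_rot: [-0.007, 0.996, 0.09, 0.022]
contact_force: [0.3, -0.6, -0.0]
width: 0.0855
```

```bash
python3 - <<'E'
from h import *
s,d=wrist();print(s["position"],s["ee_rot"].round(4),s["qd"].round(3))
print(proj(d,[[.464,-.0633,.13],[.6396,-.0384,.017]]).round(1))
S=get_image("scene")
o=np.zeros((400,800,3),np.uint8);o[:,:500]=d["pixels"][:,70:570];o[:,500:]=S["pixels"][0:400,170:470];
cv2.imwrite("pics/m4.png",o[:,:,::-1])
E
```

```text
[ 0.47256408 -0.06962817  0.25319516] [-0.0067  0.9957  0.0898  0.0222] [ 0.002 -0.024  0.011 -0.004 -0.004 -0.003]
[[309.5 189.9]
 [450.4 171.9]]
```

View pics/m4.png

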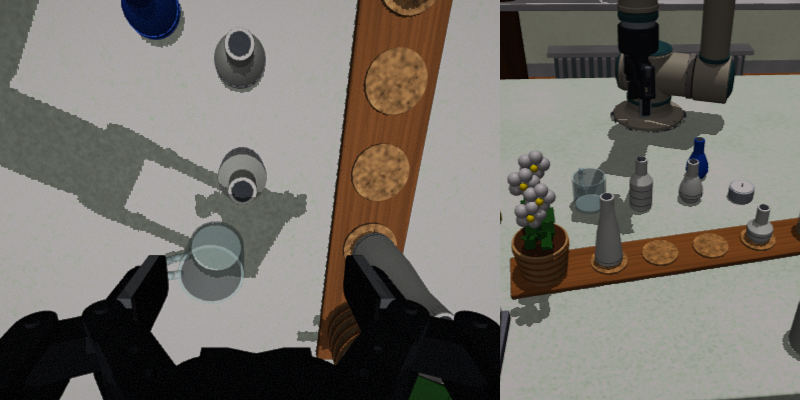

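Cone stands upright on coaster A. Bottle mouth at (312,189), coaster B at (451,172), both as predicted. On to the bottle.

Call:
play_rows:
  series:
    - {"fingers": -1, "dx": -4, "dy": 3, "dz": -5, "turn": 0}
    - {"fingers": -1, "dx": -2, "dy": 2, "dz": -20, "turn": 0}
    - {"fingers": -1, "dx": 0, "dy": 0, "dz": -30, "turn": 0}
    - {"fingers": -1, "dx": 0, "dy": 0, "dz": -20, "turn": 0}
    - {"fingers": -1, "dx": 0, "dy": 0, "dz": -8, "turn": 0}
    - {"fingers": -1, "dx": 0, "dy": 0, "dz": 0, "turn": 0}

```text
clock: 15.52
position: [0.4778, -0.0703, 0.1668]
ee_rot: [-0.004, 0.996, 0.088, 0.027]
contact_force: [0.6, -0.7, 0.4]
width: 0.0855
```

Call:
play_rows:
  series:
    - {"fingers": -1, "dx": -6, "dy": 4, "dz": 0, "turn": 0}
    - {"fingers": -1, "dx": -5, "dy": 2, "dz": 0, "turn": 0}
    - {"fingers": -1, "dx": -1, "dy": 0, "dz": -5, "turn": 0}
    - {"fingers": -1, "dx": 0, "dy": 0, "dz": -5, "turn": 0}
    - {"fingers": -1, "dx": 0, "dy": 0, "dz": -1, "turn": 0}

```text
clock: 15.93
position: [0.4683, -0.0652, 0.1573]
ee_rot: [-0.003, 0.996, 0.088, 0.029]
contact_force: [0.5, 0.3, -0.5]
width: 0.0854
```

Call:
play_rows:
  series:
    - {"fingers": -1, "dx": -2, "dy": 1, "dz": -8, "turn": 0}
    - {"fingers": -1, "dx": -1.5, "dy": 0.5, "dz": -12, "turn": 0}
    - {"fingers": -1, "dx": -1, "dy": 0, "dz": -12, "turn": 0}
    - {"fingers": -1, "dx": -1, "dy": 0, "dz": -10, "turn": 0}
    - {"fingers": -1, "dx": 0, "dy": 0, "dz": -4, "turn": 0}
    - {"fingers": -1, "dx": 0, "dy": 0, "dz": -1, "turn": 0}

```text
clock: 16.43
position: [0.4636, -0.0638, 0.1092]
ee_rot: [-0.002, 0.996, 0.088, 0.032]
contact_force: [0.2, -0.1, -0.0]
width: 0.0853
```

Call:
play_rows:
  series:
    - {"fingers": 1, "dx": 0, "dy": 0, "dz": -0.5, "turn": 0}
    - {"fingers": 1, "dx": 0, "dy": 0, "dz": -0.5, "turn": 0}
    - {"fingers": 1, "dx": 0, "dy": 0, "dz": -0.5, "turn": 0}
    - {"fingers": 1, "dx": 0, "dy": 0, "dz": -0.5, "turn": 0}
    - {"fingers": 1, "dx": 0, "dy": 0, "dz": 0, "turn": 0}

```text
clock: 16.85
position: [0.4646, -0.0641, 0.1083]
ee_rot: [-0.001, 0.996, 0.088, 0.033]
contact_force: [-4.3, -0.9, 15.9]
width: 0.026
```

Call:
play_rows:
  series:
    - {"fingers": 1, "dx": 0, "dy": 0, "dz": 15, "turn": 0}
    - {"fingers": 1, "dx": 5, "dy": 0, "dz": 25, "turn": 0}
    - {"fingers": 1, "dx": 20, "dy": 5, "dz": 15, "turn": 0}
    - {"fingers": 1, "dx": 30, "dy": 5, "dz": 0, "turn": 0}
    - {"fingers": 1, "dx": 33, "dy": 5, "dz": 0, "turn": 0}
    - {"fingers": 1, "dx": 30, "dy": 5, "dz": 0, "turn": 0}
    - {"fingers": 1, "dx": 25, "dy": 3, "dz": 0, "turn": 0}
    - {"fingers": 1, "dx": 12, "dy": 0, "dz": 0, "turn": 0}
    - {"fingers": 1, "dx": 5, "dy": 0, "dz": 0, "turn": 0}
    - {"fingers": 1, "dx": 0, "dy": 0, "dz": 0, "turn": 0}

```text
clock: 17.68
position: [0.6264, -0.0382, 0.1642]
ee_rot: [-0.003, 0.996, 0.088, 0.029]
contact_force: [0.0, -0.1, -2.0]
width: 0.0249
```

```bash
cat > foot.py <<'E'
import sys
from h import *
n,off,h,tx,ty=sys.argv[1],*map(float,sys.argv[2:])
s=get_state();p=s["position"];print(p,s["ee_rot"].round(4),s["contact_force"].round(1))
S=get_image("scene");zb=p[2]-off
g=proj(S,[[p[0],p[1],zb]])[0]
for m in masks_of(S,n):
    r=m["region"];ys,xs=np.nonzero(r)
    if abs(xs.mean()-g[0])<15:
        rows=[(np.nonzero(r[y])[0].min()+np.nonzero(r[y])[0].max())/2 for y in range(ys.min(),ys.max())]
        bot=np.mean(rows[-8:-2]); u,v=bot,ys.max()+.5
        f=back(S,(u,v),zb); print("p",m["p"],"foot centre est",f[0]-.02,f[1],"zb",zb,"axis cols",np.round(rows[::6],1))
        print("move",tx-(f[0]-.02),ty-f[1],.017-zb)
E
python3 foot.py vase_bottle .108 .13 .6396 -.0384
```

```text
[ 0.62639938 -0.03820632  0.16419895] [-0.0025  0.9957  0.0881  0.0292] [ 0.  -0.1 -2. ]
p 0.86 foot centre est 0.6253909800598323 -0.03725121453520293 zb 0.056198946354555704 axis cols [325.5 331.5 331.5 331.5 331.  331.5 331.5 332. ]
move 0.014209019940167655 -0.0011487854647970683 -0.0391989463545557
```

Call:
play_rows:
  series:
    - {"fingers": 1, "dx": 6, "dy": 0, "dz": -3, "turn": 0}
    - {"fingers": 1, "dx": 5, "dy": 0, "dz": -8, "turn": 0}
    - {"fingers": 1, "dx": 0, "dy": 0, "dz": -10, "turn": 0}
    - {"fingers": 1, "dx": 0, "dy": 0, "dz": -7, "turn": 0}
    - {"fingers": 1, "dx": 0, "dy": 0, "dz": -2, "turn": 0}
    - {"fingers": 1, "dx": 0, "dy": 0, "dz": 0, "turn": 0}

```text
clock: 18.28
position: [0.6308, -0.0387, 0.1305]
ee_rot: [-0.003, 0.996, 0.087, 0.025]
contact_force: [0.2, 0.1, -2.2]
width: 0.0253
```

```bash
python3 foot.py vase_bottle .108 .13 .6396 -.0384
```

```text
[ 0.63080704 -0.0386572   0.13046025] [-0.0032  0.9959  0.0871  0.0255] [ 0.2  0.1 -2.2]Traceback (most recent call last):
  File "foot.py", line 10, in <module>
    rows=[(np.nonzero(r[y])[0].min()+np.nonzero(r[y])[0].max())/2 for y in range(ys.min(),ys.max())]
           ~~~~~~~~~~~~~~~~~~~~~~~^^
    return umr_minimum(a, axis, None, out, keepdims, initial, where)
ValueError: zero-size array to reduction operation minimum which has no identity
```

Move dx +7 and lower.

Call:
play_rows:
  series:
    - {"fingers": 1, "dx": 4, "dy": 0, "dz": 0, "turn": 0}
    - {"fingers": 1, "dx": 2.5, "dy": 0, "dz": -1, "turn": 0}
    - {"fingers": 1, "dx": 0, "dy": 0, "dz": -2, "turn": 0}
    - {"fingers": 1, "dx": 0, "dy": 0, "dz": -1, "turn": 0}

```text
clock: 18.72
position: [0.6396, -0.0389, 0.1286]
ee_rot: [-0.003, 0.996, 0.087, 0.028]
contact_force: [-0.5, -0.0, -1.6]
width: 0.025
```

```bash
sed -i 's/in range(ys.min(),ys.max())\]/in range(ys.min(),ys.max()) if r[y].any()]/' foot.py; python3 foot.py vase_bottle .108 .13 .6396 -.0384
```

```text
[ 0.63961694 -0.03890479  0.12858372] [-0.0026  0.9958  0.0871  0.0278] [-0.5 -0.  -1.6]
p 0.87 foot centre est 0.6388561036746873 -0.03839471481466242 zb 0.020583718644390944 axis cols [326.5 326.  326.  330.5 331.  331.  330.5 330.5 330.5 331. ]
move 0.0007438963253126873 -5.285185337579323e-06 -0.003583718644390943
```

Call:
play_rows:
  series:
    - {"fingers": 1, "dx": -1, "dy": 0, "dz": -2, "turn": 0}
    - {"fingers": 1, "dx": 0, "dy": 0, "dz": -2, "turn": 0}
    - {"fingers": 1, "dx": 0, "dy": 0, "dz": -1.5, "turn": 0}

```text
clock: 19.07
position: [0.6391, -0.0391, 0.1263]
ee_rot: [-0.002, 0.996, 0.087, 0.029]
contact_force: [-2.1, 0.6, 7.2]
width: 0.0251
```

Call:
play_rows:
  series:
    - {"fingers": 0.35, "dx": 0, "dy": 0, "dz": -1, "turn": 0}
    - {"fingers": 0.2, "dx": 0, "dy": 0, "dz": 0, "turn": 0}
    - {"fingers": -0.2, "dx": 0, "dy": 0, "dz": 0, "turn": 0}
    - {"fingers": -0.6, "dx": 0, "dy": 0, "dz": 0, "turn": 0}
    - {"fingers": -1, "dx": 0, "dy": 0, "dz": 4, "turn": 0}
    - {"fingers": -1, "dx": 0, "dy": 0, "dz": 20, "turn": 0}
    - {"fingers": -1, "dx": 0, "dy": 0, "dz": 35, "turn": 0}
    - {"fingers": -1, "dx": 0, "dy": 0, "dz": 30, "turn": 0}
    - {"fingers": -1, "dx": -15, "dy": 0, "dz": 10, "turn": 0}
    - {"fingers": -1, "dx": -35, "dy": 15, "dz": 0, "turn": 0}
    - {"fingers": -1, "dx": -35, "dy": 20, "dz": 0, "turn": 0}
    - {"fingers": -1, "dx": -35, "dy": 20, "dz": 0, "turn": 0}
    - {"fingers": -1, "dx": -35, "dy": 20, "dz": 0, "turn": 0}
    - {"fingers": -1, "dx": -25, "dy": 15, "dz": 0, "turn": 0}
    - {"fingers": -1, "dx": -12, "dy": 5, "dz": 0, "turn": 0}
    - {"fingers": -1, "dx": 0, "dy": 0, "dz": 0, "turn": 0}

```text
clock: 20.4
position: [0.441, 0.0568, 0.2307]
ee_rot: [-0.001, 0.996, 0.086, 0.033]
contact_force: [0.5, 0.1, -0.3]
width: 0.0855
```

```bash
python3 - <<'E'
from h import *
s,d=wrist();print(s["position"],s["ee_rot"].round(4),s["qd"].round(3))
print(proj(d,[[.4433,.0567,.105],[.6244,.0665,.017]]).round(1))
S=get_image("scene")
o=np.zeros((400,800,3),np.uint8);o[:,:500]=d["pixels"][:,70:570];o[:,500:]=S["pixels"][0:400,190:490];
cv2.imwrite("pics/m5.png",o[:,:,::-1])
E
```

```text
[0.44099907 0.05679507 0.23066183] [-0.0012  0.9958  0.0856  0.0328] [ 0.006 -0.011 -0.009 -0.004 -0.025 -0.004]
[[317.5 196.4]
 [461.7 190.6]]
```

View pics/m5.png

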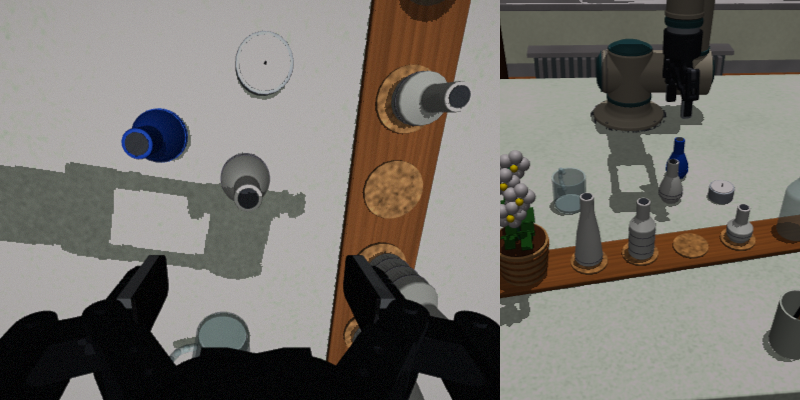

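All three standing upright; pear mouth at (318,197) and coaster C at (463,190), as predicted.

Call:
play_rows:
  series:
    - {"fingers": -1, "dx": 0, "dy": 0, "dz": -15, "turn": 0}
    - {"fingers": -1, "dx": 0, "dy": 0, "dz": -25, "turn": 0}
    - {"fingers": -1, "dx": 0, "dy": 0, "dz": -30, "turn": 0}
    - {"fingers": -1, "dx": 0, "dy": 0, "dz": -20, "turn": 0}
    - {"fingers": -1, "dx": 0, "dy": 0, "dz": -8, "turn": 0}
    - {"fingers": -1, "dx": 0, "dy": 0, "dz": 0, "turn": 0}

```text
clock: 21.0
position: [0.4613, 0.0499, 0.1319]
ee_rot: [0.002, 0.996, 0.083, 0.043]
contact_force: [0.6, -0.0, -0.7]
width: 0.0855
```

Call:
play_rows:
  series:
    - {"fingers": -1, "dx": -9, "dy": 4, "dz": 0, "turn": 0}
    - {"fingers": -1, "dx": -7, "dy": 2.5, "dz": 0, "turn": 0}
    - {"fingers": -1, "dx": -1, "dy": 0, "dz": 0, "turn": 0}
    - {"fingers": -1, "dx": 0, "dy": 0, "dz": 0, "turn": 0}

```text
clock: 21.33
position: [0.4482, 0.055, 0.1324]
ee_rot: [0.003, 0.996, 0.081, 0.045]
contact_force: [0.9, 0.4, 1.2]
width: 0.0854
```

Call:
play_rows:
  series:
    - {"fingers": -1, "dx": 0, "dy": 0, "dz": 35, "turn": 0}
    - {"fingers": -1, "dx": 0, "dy": 0, "dz": 40, "turn": 0}
    - {"fingers": -1, "dx": 0, "dy": 0, "dz": 40, "turn": 0}
    - {"fingers": -1, "dx": 0, "dy": 0, "dz": 10, "turn": 0}

```text
clock: 21.67
position: [0.4446, 0.0552, 0.2616]
ee_rot: [0.003, 0.996, 0.082, 0.042]
contact_force: [0.8, 0.2, -0.5]
width: 0.0855
```

Call:
play_rows:
  series:
    - {"fingers": -1, "dx": 0, "dy": 0, "dz": 0, "turn": 0.12}
    - {"fingers": -1, "dx": 0, "dy": 0, "dz": 0, "turn": 0.12}
    - {"fingers": -1, "dx": 0, "dy": 0, "dz": 0, "turn": 0.12}
    - {"fingers": -1, "dx": 0, "dy": 0, "dz": 0, "turn": 0.12}
    - {"fingers": -1, "dx": 0, "dy": 0, "dz": 0, "turn": 0.12}
    - {"fingers": -1, "dx": 0, "dy": 0, "dz": 0, "turn": 0.12}
    - {"fingers": -1, "dx": 0, "dy": 0, "dz": 0, "turn": 0.12}
    - {"fingers": -1, "dx": 0, "dy": 0, "dz": 0, "turn": 0.12}
    - {"fingers": -1, "dx": 0, "dy": 0, "dz": 0, "turn": 0.12}
    - {"fingers": -1, "dx": 0, "dy": 0, "dz": 0, "turn": 0.12}
    - {"fingers": -1, "dx": 0, "dy": 0, "dz": 0, "turn": 0.12}
    - {"fingers": -1, "dx": 0, "dy": 0, "dz": 0, "turn": 0.12}
    - {"fingers": -1, "dx": 0, "dy": 0, "dz": 0, "turn": 0.12}
    - {"fingers": -1, "dx": 0, "dy": 0, "dz": 0, "turn": 0.12}
    - {"fingers": -1, "dx": 0, "dy": 0, "dz": 0, "turn": 0.12}
    - {"fingers": -1, "dx": 0, "dy": 0, "dz": 0, "turn": 0.12}
    - {"fingers": -1, "dx": 0, "dy": 0, "dz": 0, "turn": 0.12}
    - {"fingers": -1, "dx": 0, "dy": 0, "dz": 0, "turn": 0.12}

```text
clock: 23.17
position: [0.4511, 0.0551, 0.2881]
ee_rot: [-0.037, 0.355, 0.933, 0.043]
contact_force: [-0.3, -0.1, -0.2]
width: 0.0852
```

```bash
python3 - <<'E'
from h import *
s=get_state();M=Rot.from_quat(s["ee_rot"][[1,2,3,0]]).as_matrix();print(s["position"],M.round(3),s["qpos"].round(3))
E
```

```text
[0.45113609 0.05512008 0.28813608] [[-0.745  0.666 -0.038]
 [ 0.66   0.744  0.107]
 [ 0.1    0.054 -0.994]] [-0.112  0.084  1.642  0.103  1.466 -2.54 ]
```

Call:
play_rows:
  series:
    - {"fingers": -1, "dx": 0, "dy": 0, "dz": 0, "turn": 0}
    - {"fingers": -1, "dx": 0, "dy": 0, "dz": 0, "turn": 0}
    - {"fingers": -1, "dx": 0, "dy": 0, "dz": 0, "turn": 0}
    - {"fingers": -1, "dx": 0, "dy": 0, "dz": 0, "turn": 0}
    - {"fingers": -1, "dx": 0, "dy": 0, "dz": 0, "turn": 0}
    - {"fingers": -1, "dx": 0, "dy": 0, "dz": 0, "turn": 0}
    - {"fingers": -1, "dx": 0, "dy": 0, "dz": 0, "turn": 0}
    - {"fingers": -1, "dx": 0, "dy": 0, "dz": 0, "turn": 0}
    - {"fingers": -1, "dx": 0, "dy": 0, "dz": 0, "turn": 0}
    - {"fingers": -1, "dx": 0, "dy": 0, "dz": 0, "turn": 0}

```text
clock: 24.0
position: [0.4515, 0.0552, 0.2909]
ee_rot: [-0.034, 0.359, 0.932, 0.044]
contact_force: [-0.2, 0.2, -0.5]
width: 0.0853
```

```bash
cat > st.py <<'E'
from h import *
s=get_state();M=Rot.from_quat(s["ee_rot"][[1,2,3,0]]).as_matrix();print(s["clock"],s["position"].round(4),"tilt",M[:2,2].round(4),"jaw",M[:2,0].round(3),"q",s["qpos"].round(3))
E
python3 st.py
```

```text
24.0 [0.4515 0.0552 0.2909] tilt [-0.031   0.1057] jaw [-0.74   0.666] q [-0.112  0.08   1.64   0.102  1.465 -2.532]
```

Call:
play_rows:
  series:
    - {"fingers": -1, "dx": 0, "dy": 0, "dz": 0, "turn": 0}
    - {"fingers": -1, "dx": 0, "dy": 0, "dz": 0, "turn": 0}
    - {"fingers": -1, "dx": 0, "dy": 0, "dz": 0, "turn": 0}
    - {"fingers": -1, "dx": 0, "dy": 0, "dz": 0, "turn": 0}
    - {"fingers": -1, "dx": 0, "dy": 0, "dz": 0, "turn": 0}
    - {"fingers": -1, "dx": 0, "dy": 0, "dz": 0, "turn": 0}
    - {"fingers": -1, "dx": 0, "dy": 0, "dz": 0, "turn": 0}
    - {"fingers": -1, "dx": 0, "dy": 0, "dz": 0, "turn": 0}
    - {"fingers": -1, "dx": 0, "dy": 0, "dz": 0, "turn": 0}
    - {"fingers": -1, "dx": 0, "dy": 0, "dz": 0, "turn": 0}
    - {"fingers": -1, "dx": 0, "dy": 0, "dz": 0, "turn": 0}
    - {"fingers": -1, "dx": 0, "dy": 0, "dz": 0, "turn": 0}
    - {"fingers": -1, "dx": 0, "dy": 0, "dz": 0, "turn": 0}
    - {"fingers": -1, "dx": 0, "dy": 0, "dz": 0, "turn": 0}
    - {"fingers": -1, "dx": 0, "dy": 0, "dz": 0, "turn": 0}
    - {"fingers": -1, "dx": 0, "dy": 0, "dz": 0, "turn": 0}
    - {"fingers": -1, "dx": 0, "dy": 0, "dz": 0, "turn": 0}
    - {"fingers": -1, "dx": 0, "dy": 0, "dz": 0, "turn": 0}
    - {"fingers": -1, "dx": 0, "dy": 0, "dz": 0, "turn": 0}
    - {"fingers": -1, "dx": 0, "dy": 0, "dz": 0, "turn": 0}

```text
clock: 25.67
position: [0.4515, 0.0552, 0.2907]
ee_rot: [-0.034, 0.359, 0.932, 0.044]
contact_force: [0.3, 0.2, 0.6]
width: 0.0851
```

Call:
play_rows:
  series:
    - {"fingers": -1, "dx": -2, "dy": 0, "dz": -15, "turn": 0}
    - {"fingers": -1, "dx": -2, "dy": 0, "dz": -30, "turn": 0}
    - {"fingers": -1, "dx": -2, "dy": 0, "dz": -35, "turn": 0}
    - {"fingers": -1, "dx": -2, "dy": 0, "dz": -25, "turn": 0}
    - {"fingers": -1, "dx": -2, "dy": 0, "dz": -10, "turn": 0}
    - {"fingers": -1, "dx": 0, "dy": 0, "dz": 0, "turn": 0}
    - {"fingers": -1, "dx": 0, "dy": 0, "dz": 0, "turn": 0}

```text
clock: 26.25
position: [0.4424, 0.0551, 0.1736]
ee_rot: [-0.03, 0.359, 0.932, 0.045]
contact_force: [0.2, -0.3, -0.2]
width: 0.0856
```

```bash
python3 st.py
```

```text
26.25 [0.4424 0.0551 0.1736] tilt [-0.0241  0.1051] jaw [-0.741  0.666] q [-0.115  0.145  1.868  0.111  1.167 -2.567]
```

Call:
play_rows:
  series:
    - {"fingers": -1, "dx": 0, "dy": 1, "dz": -10, "turn": 0}
    - {"fingers": -1, "dx": 0, "dy": 1, "dz": -15, "turn": 0}
    - {"fingers": -1, "dx": 0, "dy": 0, "dz": -15, "turn": 0}
    - {"fingers": -1, "dx": 0, "dy": 0, "dz": -8, "turn": 0}
    - {"fingers": -1, "dx": 0, "dy": 0, "dz": -2, "turn": 0}
    - {"fingers": -1, "dx": 0, "dy": 0, "dz": 0, "turn": 0}

```text
clock: 26.75
position: [0.4492, 0.0567, 0.1284]
ee_rot: [-0.023, 0.358, 0.932, 0.047]
contact_force: [-0.1, 0.0, -0.2]
width: 0.0858
```

```bash
python3 st.py
```

```text
26.75 [0.4492 0.0567 0.1284] tilt [-0.0095  0.1041] jaw [-0.742  0.666] q [-0.11   0.196  1.934  0.119  1.036 -2.579]
```

Call:
play_rows:
  series:
    - {"fingers": -1, "dx": -4, "dy": 0.5, "dz": -3, "turn": 0}
    - {"fingers": -1, "dx": -3, "dy": 0, "dz": -10, "turn": 0}
    - {"fingers": -1, "dx": -1, "dy": 0, "dz": -13, "turn": 0}
    - {"fingers": -1, "dx": -1, "dy": 0, "dz": -11, "turn": 0}
    - {"fingers": -1, "dx": -1, "dy": 0, "dz": -5, "turn": 0}
    - {"fingers": -1, "dx": 0, "dy": 0, "dz": -2, "turn": 0}
    - {"fingers": -1, "dx": 0, "dy": 0, "dz": 0, "turn": 0}

```text
clock: 27.33
position: [0.4428, 0.0569, 0.0884]
ee_rot: [-0.017, 0.358, 0.932, 0.049]
contact_force: [0.1, 0.6, -0.3]
width: 0.0854
```

```bash
python3 st.py
```

```text
27.3333 [0.4428 0.0569 0.0884] tilt [0.003  0.1032] jaw [-0.743  0.666] q [-0.111  0.232  2.011  0.131  0.911 -2.6  ]
```

Call:
play_rows:
  series:
    - {"fingers": 1, "dx": 0, "dy": 0, "dz": -2, "turn": 0}
    - {"fingers": 1, "dx": 0, "dy": 0, "dz": -2, "turn": 0}
    - {"fingers": 1, "dx": 0, "dy": 0, "dz": -1, "turn": 0}
    - {"fingers": 1, "dx": 0, "dy": 0, "dz": -0.5, "turn": 0}
    - {"fingers": 1, "dx": 0, "dy": 0, "dz": 0, "turn": 0}

```text
clock: 27.75
position: [0.4447, 0.0568, 0.0845]
ee_rot: [-0.015, 0.358, 0.932, 0.049]
contact_force: [-0.7, -2.5, 16.0]
width: 0.0256
```

Call:
play_rows:
  series:
    - {"fingers": 1, "dx": 0, "dy": 0, "dz": 15, "turn": 0}
    - {"fingers": 1, "dx": 0, "dy": 0, "dz": 25, "turn": 0}
    - {"fingers": 1, "dx": 15, "dy": 0, "dz": 25, "turn": 0}
    - {"fingers": 1, "dx": 30, "dy": 0, "dz": 5, "turn": 0}
    - {"fingers": 1, "dx": 33, "dy": 2, "dz": 0, "turn": 0}
    - {"fingers": 1, "dx": 33, "dy": 2, "dz": 0, "turn": 0}
    - {"fingers": 1, "dx": 28, "dy": 2, "dz": 0, "turn": 0}
    - {"fingers": 1, "dx": 15, "dy": 0, "dz": 0, "turn": 0}
    - {"fingers": 1, "dx": 5, "dy": 0, "dz": 0, "turn": 0}
    - {"fingers": 1, "dx": 0, "dy": 0, "dz": 0, "turn": 0}
    - {"fingers": 1, "dx": 0, "dy": 0, "dz": 0, "turn": 0}

```text
clock: 28.67
position: [0.6038, 0.0633, 0.1548]
ee_rot: [-0.02, 0.358, 0.932, 0.047]
contact_force: [0.3, 0.9, -1.9]
width: 0.0252
```

```bash
python3 st.py; python3 foot.py vase_pear .085 .105 .6244 .0665; python3 - <<'E'
from h import *
S=get_image("scene");cv2.imwrite("pics/s6.png",cv2.resize(S["pixels"][100:300,180:500,::-1],None,fx=2.4,fy=2.4,interpolation=cv2.INTER_CUBIC))
E
```

```text
28.6667 [0.6038 0.0633 0.1548] tilt [-0.0037  0.1021] jaw [-0.743  0.666] q [-0.07   0.382  1.576  0.109  1.197 -2.519]
[0.60376665 0.0633125  0.15476361] [-0.02    0.3579  0.9324  0.047 ] [ 0.3  0.9 -1.9]
p 0.69 foot centre est 0.5956317320793886 0.06161060065467147 zb 0.06976361363850621 axis cols [385.5 386.  385.5 385.5 379.  379.  379.  379.5 378.5]
move 0.02876826792061138 0.004889399345328532 -0.05276361363850621
```

View pics/s6.png

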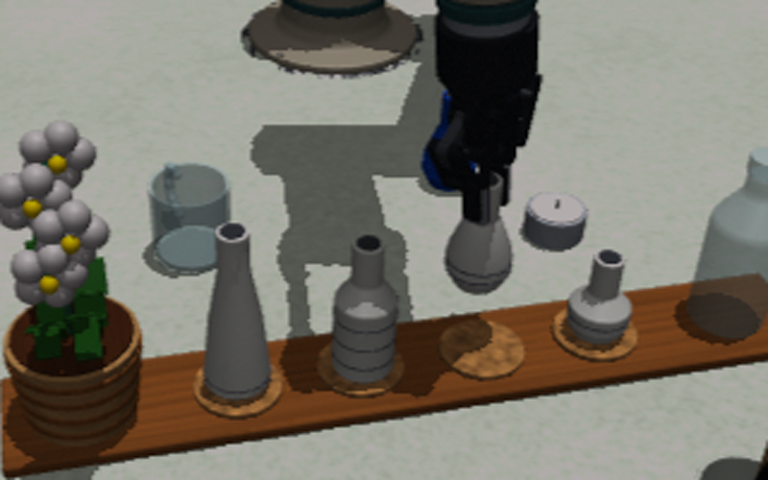

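Pear hangs nearly upright above coaster C (coaster at 482,348 in the crop; foot at 478,290). Advance and lower.

Call:
play_rows:
  series:
    - {"fingers": 1, "dx": 10, "dy": 2, "dz": 0, "turn": 0}
    - {"fingers": 1, "dx": 9, "dy": 2, "dz": -4, "turn": 0}
    - {"fingers": 1, "dx": 2, "dy": 0, "dz": -10, "turn": 0}
    - {"fingers": 1, "dx": 0, "dy": 0, "dz": -12, "turn": 0}
    - {"fingers": 1, "dx": 0, "dy": 0, "dz": -8, "turn": 0}
    - {"fingers": 1, "dx": 0, "dy": 0, "dz": -3, "turn": 0}
    - {"fingers": 1, "dx": 0, "dy": 0, "dz": 0, "turn": 0}

```text
clock: 29.4
position: [0.6242, 0.068, 0.1156]
ee_rot: [-0.02, 0.358, 0.932, 0.047]
contact_force: [-0.7, -0.2, -2.0]
width: 0.0251
```

```bash
python3 st.py; python3 foot.py vase_pear .085 .105 .6244 .0665
```

```text
29.4 [0.6242 0.068  0.1156] tilt [-0.0033  0.102 ] jaw [-0.743  0.666] q [-0.06   0.443  1.58   0.113  1.13  -2.517]
[0.62417189 0.06803478 0.11564192] [-0.0199  0.3579  0.9324  0.0471] [-0.7 -0.2 -2. ]
p 0.92 foot centre est 0.6155347051824436 0.06677078231105404 zb 0.030641917260800983 axis cols [388.  388.5 388.5 388.5 381.5 381.  381.  381.5]
move 0.00886529481755638 -0.0002707823110540408 -0.013641917260800981
```

Call:
play_rows:
  series:
    - {"fingers": 1, "dx": 3, "dy": 0, "dz": -2, "turn": 0}
    - {"fingers": 1, "dx": 2, "dy": 0, "dz": -4, "turn": 0}
    - {"fingers": 1, "dx": 0, "dy": 0, "dz": -3, "turn": 0}
    - {"fingers": 1, "dx": 0, "dy": 0, "dz": -1, "turn": 0}

```text
clock: 29.83
position: [0.6314, 0.0679, 0.1077]
ee_rot: [-0.017, 0.358, 0.932, 0.048]
contact_force: [0.3, 0.1, -2.2]
width: 0.025
```

```bash
python3 st.py; python3 foot.py vase_pear .085 .105 .6244 .0665
```

```text
29.8333 [0.6314 0.0679 0.1077] tilt [0.0021 0.1019] jaw [-0.743  0.666] q [-0.06   0.457  1.577  0.114  1.113 -2.519]
[0.6314437  0.06788829 0.10765728] [-0.0173  0.3579  0.9324  0.048 ] [ 0.3  0.1 -2.2]
p 0.78 foot centre est 0.6247654743486907 0.06592156174224834 zb 0.022657280052188075 axis cols [388.5 389.  388.5 389.  382.  382.  381.5 381.5]
move -0.0003654743486907197 0.0005784382577516678 -0.005657280052188074
```

Call:
play_rows:
  series:
    - {"fingers": 1, "dx": -1.5, "dy": 0, "dz": -2, "turn": 0}
    - {"fingers": 1, "dx": -0.5, "dy": 0, "dz": -2, "turn": 0}
    - {"fingers": 1, "dx": 0, "dy": 0, "dz": -1.5, "turn": 0}

```text
clock: 30.18
position: [0.6294, 0.0679, 0.1025]
ee_rot: [-0.017, 0.358, 0.932, 0.048]
contact_force: [0.4, -0.3, -1.7]
width: 0.0249
```

Call:
play_rows:
  series:
    - {"fingers": 1, "dx": 0, "dy": 0, "dz": -1.5, "turn": 0}
    - {"fingers": 1, "dx": 0, "dy": 0, "dz": -1, "turn": 0}

```text
clock: 30.35
position: [0.6297, 0.0683, 0.102]
ee_rot: [-0.016, 0.358, 0.932, 0.049]
contact_force: [-1.4, -0.9, 3.8]
width: 0.0252
```

Call:
play_rows:
  series:
    - {"fingers": 1, "dx": 0, "dy": 0, "dz": -1, "turn": 0}
    - {"fingers": 0.35, "dx": 0, "dy": 0, "dz": 0, "turn": 0}
    - {"fingers": 0.2, "dx": 0, "dy": 0, "dz": 0, "turn": 0}
    - {"fingers": -0.2, "dx": 0, "dy": 0, "dz": 0, "turn": 0}
    - {"fingers": -0.6, "dx": 0, "dy": 0, "dz": 0, "turn": 0}
    - {"fingers": -1, "dx": 0, "dy": 0, "dz": 4, "turn": 0}
    - {"fingers": -1, "dx": 0, "dy": 0, "dz": 20, "turn": 0}
    - {"fingers": -1, "dx": 0, "dy": 0, "dz": 35, "turn": 0}
    - {"fingers": -1, "dx": 0, "dy": 0, "dz": 35, "turn": 0}
    - {"fingers": -1, "dx": 0, "dy": 0, "dz": 30, "turn": 0}
    - {"fingers": -1, "dx": -30, "dy": 0, "dz": 20, "turn": 0}
    - {"fingers": -1, "dx": -38, "dy": 5, "dz": 0, "turn": 0}
    - {"fingers": -1, "dx": -38, "dy": 10, "dz": 0, "turn": 0}
    - {"fingers": -1, "dx": -38, "dy": 20, "dz": 0, "turn": 0}
    - {"fingers": -1, "dx": -38, "dy": 30, "dz": 0, "turn": 0}
    - {"fingers": -1, "dx": -30, "dy": 30, "dz": 0, "turn": 0}
    - {"fingers": -1, "dx": -20, "dy": 30, "dz": 0, "turn": 0}
    - {"fingers": -1, "dx": -10, "dy": 25, "dz": 0, "turn": 0}
    - {"fingers": -1, "dx": 0, "dy": 10, "dz": 0, "turn": 0}
    - {"fingers": -1, "dx": 0, "dy": 0, "dz": 0, "turn": 0}

```text
clock: 32.02
position: [0.3846, 0.2251, 0.2539]
ee_rot: [-0.011, 0.361, 0.931, 0.052]
contact_force: [0.4, -0.3, -0.4]
width: 0.0854
```

```bash
python3 st.py; python3 - <<'E'
from h import *
T=get_image("top");S=get_image("scene")
a=T["pixels"][120:260,140:460,::-1];b=S["pixels"][140:290,170:490,::-1]
o=np.vstack([a,b]);cv2.imwrite("pics/f.png",cv2.resize(o,None,fx=2.06,fy=2.06,interpolation=cv2.INTER_CUBIC))
C=np.array([[.6548,-.1433],[.6396,-.0384],[.6244,.0665],[.6092,.1714]])
ms=masks_of(S,"coaster_1")
for n,c in zip(("cone","bottle","pear","ball"),C):
  for nm,d in(("scene",S),("top",T)):
    g=proj(d,[[*c,.06]])[0]
    for m in masks_of(d,"vase_"+n):
        r=m["region"];ys,xs=np.nonzero(r)
        if np.hypot(xs.mean()-g[0],ys.mean()-g[1])<22 and m["p"]>.3:
            if nm=="scene":
                u=np.mean([(q.min()+q.max())/2 for q in(np.nonzero(r[y])[0] for y in range(ys.max()-7,ys.max()-1)) if len(q)])
                f=back(S,(u,ys.max()+.5),.017);print(n,nm,"foot-coaster mm",((f[:2]-[.02,0]-c)*1000).round(1),"p",round(m["p"],2))
            else: print(n,nm,"mask bbox",xs.min(),xs.max(),ys.min(),ys.max())
E
```

```text
32.0167 [0.3846 0.2251 0.2539] tilt [0.0163 0.1044] jaw [-0.739  0.671] q [ 0.296  0.037  1.778  0.099  1.281 -2.132]
cone scene foot-coaster mm [-1.7 -1.4] p 0.67
cone top mask bbox 338 360 130 163
bottle scene foot-coaster mm [-1.7 -0.6] p 0.97
bottle top mask bbox 294 317 139 168
pear scene foot-coaster mm [-2.8 -0.7] p 0.76
pear top mask bbox 251 274 151 176
ball top mask bbox 207 229 162 183
```

View pics/f.png

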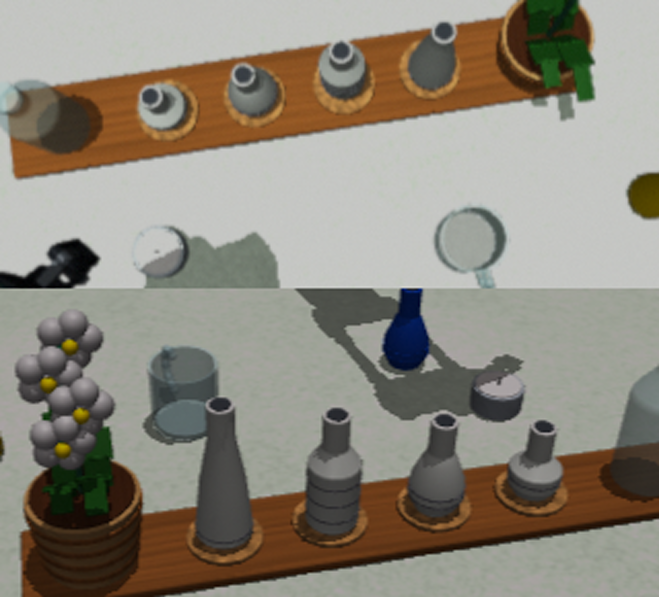

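All four stand upright, in order from the orchid, mug untouched. Quick cross-check of the mouths from the top view (incl. the ball).

```bash
python3 - <<'E'
from h import *
T=get_image("top");C=[[.6548,-.1433],[.6396,-.0384],[.6244,.0665],[.6092,.1714]]
for n,(u,v),h,c in zip("cone bottle pear ball".split(),[(444,32),(341,51),(243,74),(151,97)],(.155,.13,.105,.08),C):
    print(n,((back(T,((u+.5)/2.06-.5+140,(v+.5)/2.06-.5+120),h+.017)[:2]-c)*1000).round(1))
s=get_state();print(s["contact_force"],s["width"]);sign_off()
E
```

```text
cone [-0.9  0.9]
bottle [3.3 1. ]
pear [2.1 1.4]
ball [-0.3  0.4]
[-0.55968051  0.33589984  0.1447753 ] 0.08579082672000667
the job is handed in; nothing more can be done
```

All four white vases stand upright on the coasters in height order from the orchid outward: cone, bottle, pear, ball. I handed the job in at about 32 s of the 99 s allowed.

- **Centring:** the last pictures put every vase within about 4 mm of its coaster's middle. The top-view mouth positions are off by at most 3.5 mm, and the scene-view foot positions by at most 3 mm. The two views disagree by up to 5 mm in x for bottle and pear. The scene-view foot check returned nothing for the ball, so only the top view covers it, at under 1 mm off.
- **Set-down:** I lowered each vase until the wrist felt 4–14 N before opening the fingers, and the gripper ended open and clear of everything.
- **Mug and look-alikes:** the last picture shows the mug where it stood at the start. I did not move the mug or the look-alikes.
- **Tool tilt:** the tool slowly tilted as it moved, reaching about 6° by the pear, and an attempt to undo this by turning it did not help. All four vases still stood upright in the last picture.

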